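# Snap the lid on the nozzle tub and store it in the tray

## Robot

A 7-joint arm with a two-finger parallel gripper is mounted at the origin on the work surface. World frame = base frame: x ahead of the robot, y to its left, z up, the work surface at z = 0. Lengths are in m, angles in rad, forces in N, time in s.
With the tool pointing down it reaches from about 0.4 to 0.875 m from the base axis. Payload 4.4 kg.
Tool frame: the origin (TCP) lies between the finger pads; the fingertips stand 22 mm ahead of it and the grasp point (between the pads) lies 3 mm ahead of it; x points along the fingers, y is the direction in which the jaws open and shut, and the axes are right-handed (so a half turn about x gives the same grasp; the last joint's range is limited). The gripper opens to 85 mm and grips with 20 to 120 N. Pads are 22 mm wide; open, the fingers measure 114 mm over their backs; the gripper's body (76 mm by 85 mm) begins 54 mm behind the grasp point. The pads swing forward as they close: fully open they stand 13 mm farther back than shut.
Start: joints at [-1.215, 0.628, 0.038, 1.517, -0.027, 0.996, -0.02], TCP at [0.266, 0.593, 0.253] pointing down, gripper open.
Joint ranges: [-3.06, 3.06], [-0.37, 2.12], [-1.25, 1.32], [0.18, 2.47], [-1.1, 4.24], [0.23, 1.98], [-2.94, 2.94]. Speed limits (rad/s): [2.57, 2.57, 3.14, 3.14, 3.14, 3.14, 3.14].

## Interface

Orientations are given as a unit quaternion [w, x, y, z].
In Python, from workcell import sensors, get_image, workorder gives the robot as it stands. The module is installed in compiled form; this text tells all that it offers.
- The arm moves only by the shell command python3 -m handwheel 'ROWS' [OPENING] [FORCE]. ROWS is JSON, a list that holds one entry, the list of rows, each a list of 4 numbers: the shift along the tool's x, y, z in mm, then the turn about the tool's x in rad. A call has exactly 5 rows; each row is the pose to reach, as a shift and turn from the pose measured when the call began, along the tool's axes at that moment; what a row does not reach only later rows make up. A row lasts 1/12 s, in which the tool goes at most 41.7 mm and 7.16 degrees, less where a joint would pass 70% of its speed; a pose out of reach is approached as far as the arm can. A call with a gripper value outside its range is refused whole. OPENING is the finger opening in mm, from 0 to 85.4, set as the call begins (- or left out, the last holds). The fingers move at their own pace and stop on an object; FORCE is the grip in N (left out, the last holds). Time passes only in rows, so rows that repeat a pose let the fingers close, or fill a call up. It gives the time, the measured TCP pose, the force and the opening at its end, in the units of the state.
- sensors.state(): the state, without advancing time (a new reading comes with each control period).
- get_image(name): name is "scene" or "side" or "wrist"; returns a dict with "color" (420x560x3 uint8, red, green, blue), "z_map" (420x560 float32, m along the optical axis (not along the pixel's ray), 0 where there is no reading), "camera_matrix" (3x3 intrinsics, pixels), "k1" (the pictures are not rectified: a ray, as slopes to the right and down, at radius r is drawn at 1 + k1 r^2 times it, then the intrinsics apply), "R" (3x3) and "t" (3): a world point X has camera coordinates R X + t; the wrist camera has in their place "hand_eye" (4x4, takes a point from camera to tool coordinates, whose origin is the TCP and whose axes are the tool frame's). Camera axes: x right, y down, z forward; pixel columns grow to the right and rows downward; lengths in m; the calibration is good to about 2 mm. A picture is of the moment at which its call begins: read the wrist's pose just before it.
- workorder.finish_job(): hands the job in, once; it reports no verdict.
The state is a dict: "time_s": time; "qpos": joint angles; "joint_velocities": joint speeds; "joint_torque": joint torques, N m; "ee_pos": TCP position; "tool_rot": TCP orientation; "ft_force": force on the tool from outside, world axes, zero at the start; "wrist_torque": the same for the moment, N m; "opening": opening from 0.0 (shut) to 1.0 (fully open).
Only numpy, scipy, OpenCV 4.12 (cv2) and the standard library are available. Lean on these libraries where they do the work, as an engineer would, in place of code of your own. Each camera call takes 0.05 s, during which the arm holds its last target. There are 200 camera calls.

## Task

Close the tub of piping nozzles and put it away: draw the blue lid right out from under the low steel shelf by its pull tab, leave it lying flat on the bench and let go, then take it again by its middle handle and press it straight down on the tub, either way round, until the orange hooks on both sides have snapped over it. Then carry the closed tub upright by the lid's handle and set it down gently on the green mat in the tray, centred and square with the mat (either way round), and let go; do not knock or shift the other tub, the jar, jug, basket, bowl and spray bottle.

Things in the scene. Friction and masses are not known exactly. Their poses are not given: they have to be found in the camera images.
- lid: loose rigid blue lid, a plate 112 (x) x 92 (y) x 5 mm, about 80 g. A round-edged locating rim under it, 95 x 67 mm outside, projects 4 mm; lying flat the lid rests on that rim. Origin under its centre at the rim's underside; z up, -x towards the pull tab
- lid_handle (a point): centre, half-way up, of the lid's yellow middle handle: a bar 14 mm thick along lid x, 44 mm long along lid y, 28 mm high, from the plate's top (14 mm below this point) to 14 mm above it. 19 mm above the plate's underside, 23 mm above the bench when the lid lies flat. Axes: the lid's
- lid_tab (a point): centre of the yellow upright pull on the lid's tab, 82 mm from the lid's centre along its -x: 20 mm long (x), 12 mm thick (y), 26 mm high, from 13 mm below this point (the tab's top) to 13 mm above. The tab is 34 mm wide (y) and as thick as the lid's plate. Axes: the lid's
- tub: loose open white tub, 108 (x) x 80 (y) x 60 mm high, walls 4 mm, mouth 100 x 72 mm inside, about 0.3 kg with steel nozzles in it. Origin under its centre, z up. The lid's rim enters the mouth with 2.5 mm play all round, either way round, lid x along tub x
- tub_mid (a point): centre of the tub, 30 mm above its underside and below its rim; axes: the tub's. A lid coming straight down meets the hooks' slopes with lid_handle about 64 mm above this point, needs about 8 to 15 N to pass, and is home, plate on the rim, with lid_handle 49 mm above it. The hooks then carry the tub when it is lifted by the lid (1 mm play)
- hook_left (a joint): bend of the orange spring hook at the tub's +y side, rad: 0 at rest, about 0.06 as the lid's edge pushes past, near 0 again after the click. The hook is 24 mm wide (x), its outside 50 mm from the tub's middle, its top 82 mm above the tub's underside; its slope starts 49 mm from the middle and leads in to 43 mm: a lid within 3 mm of centred is caught
- hook_right (a joint): the same for the like hook at the tub's -y side
- riser: low stainless shelf fixed to the bench: top 140 x 176 mm, 5 mm thick, 46 mm clear beneath, 51 mm high; sides and back closed, front (-x) open. Origin on the bench, 40 mm behind the top's front edge. The lid lies under it about at the origin, handle covered, tab out in front; drawn 110 mm or more along the shelf's -x its plate is wholly out
- mat_top (a point): centre of the top of the green mat, 120 (x) x 108 (y) x 2 mm, fixed in the tray, its top 5 mm above the bench; axes: x and y along its sides, which are the tray's. The tub goes here, tub x along mat x (either way)
- pan: shallow steel tray fixed to the bench, 165 (x) x 270 (y) mm outside, rim 18 mm high, wall 3 mm; origin at the centre of its underside. Its one half (+y or -y, 66 mm from the middle) holds the mat, the other a closed tub
- full_tub: already closed white tub of the same make, in the other half of the tray, 94 mm high with its grey handle, 104 mm wide (y); origin under its centre; must stay
- jar: glass jar with steel cap, 54 mm across, 85 mm high, on the back of the riser; origin under its centre; must stay
- jug: steel jug, 84 mm across, 100 mm high; origin under its centre; must stay
- banneton: round straw-coloured proving basket, 170 mm across, 75 mm high; origin under its centre; must stay
- bowl: white bowl, 100 mm across, 50 mm high; must stay
- spray: white spray bottle with red cap, 60 mm across, 170 mm high; must stay
- mat: the green mat as a body, origin under its centre
Mind the look-alikes: they are no part of the job. There is more than one size of the lid; the one meant has the size given above.

How it is judged:
By the outcome, as a careful person would: the job done as asked, in the order asked, and still so for the second after the job is handed in, with the robot touching nothing.
It also fails if it takes over 64 s, if anything falls off the work surface, if the arm or the gripper's body presses on something with over 40 N, if the wrist force passes 120 N, or if a joint passes its speed limit or range.

## Working session

There is one attempt and no reset: what is moved stays moved. The work goes in short steps, Python scripts to look and compute and a shell command to move; the robot and the scene stay as the last step left them, time stands still between calls to the robot, and variables do not carry over. Pictures are saved under pics/ and viewed, about 8 in all and at most 12, crops included, and the job is handed in when it is done.

```bash
mkdir -p pics; cat > h.py <<'E'
import numpy as np, cv2
from workcell import sensors, get_image
from scipy.spatial.transform import Rotation as Ro
def tool():
    s=sensors.state(); q=s["tool_rot"]
    return Ro.from_quat([q[1],q[2],q[3],q[0]]).as_matrix(), np.array(s["ee_pos"]), s
def grab(name):
    R,p,s=tool(); im=get_image(name)
    if "hand_eye" in im:
        H=np.array(im["hand_eye"]); Rc=R@H[:3,:3]; o=R@H[:3,3]+p
    else:
        Rc=np.array(im["R"]).T; o=-Rc@np.array(im["t"])
    im["Rc"]=Rc; im["o"]=o; return im
def rays(im,uv):
    uv=np.asarray(uv,float).reshape(-1,2); K=np.array(im["camera_matrix"])
    d=np.c_[(uv[:,0]-K[0,2])/K[0,0],(uv[:,1]-K[1,2])/K[1,1]]; s=d.copy()
    for _ in range(15): s=d/(1+im["k1"]*(s**2).sum(1,keepdims=True))
    return np.c_[s,np.ones(len(s))]
def onplane(im,uv,z):
    d=rays(im,uv)@im["Rc"].T; return im["o"]+d*((z-im["o"][2])/d[:,2])[:,None]
def cloud(im):
    v,u=np.mgrid[:420,:560]; d=rays(im,np.c_[u.ravel(),v.ravel()])*im["z_map"].reshape(-1,1)
    return (d@im["Rc"].T+im["o"]).reshape(420,560,3)
def save(im,n): cv2.imwrite("pics/"+n,im["color"][:,:,::-1])
E
python3 - <<'E'
from h import *
R,p,s=tool(); print(R.round(3),p,s["time_s"],s["ft_force"],s["opening"])
a=grab("scene");b=grab("side")
cv2.imwrite("pics/a.png",cv2.resize(np.vstack([a["color"],b["color"]])[:,:,::-1],None,fx=.71,fy=.71))
save(a,"scene.png");save(b,"side.png")
print(a["o"],b["o"],a["camera_matrix"])
import pickle;pickle.dump((a,b),open("ab.pkl","wb"))
E
```

```text
[[-0.001  0.409  0.912]
 [-0.002  0.912 -0.409]
 [-1.    -0.002  0.   ]] [0.26582421 0.59250243 0.25240475] 0.0 [ 0.16880736 -0.63446242  0.4285615 ] 1.0002947996027534
[1.28747248 0.03036479 1.0180097 ] [ 0.01580843 -0.79217261  1.07347903] [[433.23039989   0.         286.82684184]
 [  0.         433.23039989 203.79728674]
 [  0.           0.           1.        ]]
```

View pics/scene.png

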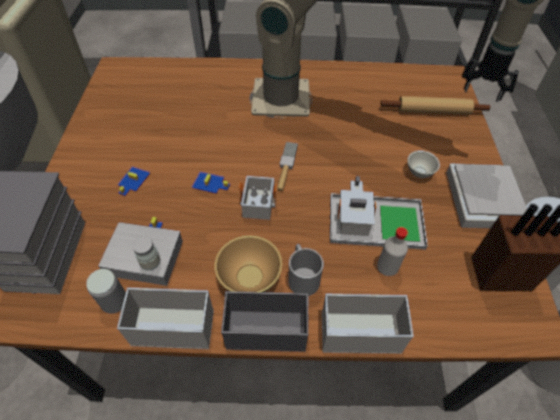

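View pics/side.png

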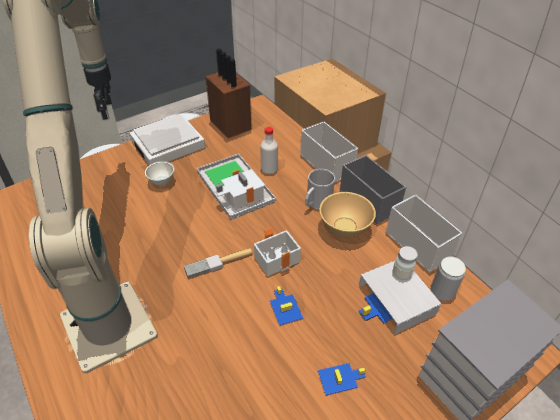

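The scene view shows the shelf at about (140,250) with the target's tab at (155,222). The open tub is at (258,197), the mat at (402,222), and decoy lids at (133,180) and (210,182). The side view shows the tab at (368,310), the tub at (277,252) and the mat at (225,173).

```bash
python3 - <<'E'
from h import *
import pickle
a,b=pickle.load(open("ab.pkl","rb"))
def comp(m,n,P,mn=8):
    k,l,st,c=cv2.connectedComponentsWithStats(m.astype(np.uint8))
    for i in range(1,k):
        if st[i,4]>=mn:
            q=P[l==i]; q=q[np.isfinite(q).all(1)]
            r=cv2.minAreaRect((q[:,:2]*1000).astype(np.float32))
            print(n,st[i,4],c[i].round(1),"med",np.median(q,0).round(3),"rect",np.round(r[0]),np.round(r[1]),round(r[2],1))
for nm,im in(("S",a),("D",b)):
    P=cloud(im); h=cv2.cvtColor(im["color"],cv2.COLOR_RGB2HSV); H,S,V=[h[...,i].astype(int) for i in range(3)]
    inb=(P[...,2]<.2)&(P[...,2]>-.02)
    comp((H>=24)&(H<=33)&(S>170)&(V>110)&inb,nm+" yellow",P)
    comp((H>105)&(H<128)&(S>150)&(V>60)&inb,nm+" blue",P,20)
    comp((H>50)&(H<75)&(S>120)&inb,nm+" green",P,100)
    comp((H>=3)&(H<=12)&(S>200)&(V>130)&(P[...,2]>.04)&inb,nm+" orange",P,5)
    comp((abs(P[...,2]-.051)<.006)&(S<60),nm+" z51",P,200)
    comp((abs(P[...,2]-.060)<.006)&(S<70),nm+" z60",P,60)
E
```

```text
S blue 281 [133.3 180.3] med [ 0.429 -0.442  0.004] rect [ 430. -448.] [ 63. 100.] 70.6
S blue 307 [209.1 183.3] med [ 0.434 -0.2    0.006] rect [ 430. -197.] [99. 63.] 76.3
S green 937 [399.  221.6] med [0.555 0.362 0.005] rect [561. 361.] [104. 117.] 86.2
S z51 2023 [488.2 189.7] med [0.464 0.632 0.055] rect [462. 638.] [216. 190.] 0.1
S z51 428 [ 50.5 262.4] med [ 0.777 -0.549  0.051] rect [ 701. -616.] [239. 148.] 0.3
S z51 2341 [138.2 248.3] med [ 0.696 -0.366  0.05 ] rect [ 697. -349.] [180. 143.] 82.1
S z51 200 [371.5 309.7] med [0.845 0.251 0.051] rect [850. 238.] [188.  63.] 69.0
S z60 145 [23.  24.4] med [-0.391 -1.125  0.059] rect [ -455. -1127.] [ 74. 342.] 77.9
S z60 99 [280.5  93.1] med [0.059 0.002 0.059] rect [45.  3.] [ 52. 125.] 1.4
S z60 2375 [491.  189.8] med [0.472 0.641 0.056] rect [462. 641.] [183. 194.] 89.6
S z60 215 [257.  192.3] med [ 0.51  -0.051  0.058] rect [500. -49.] [ 84. 114.] 86.8
S z60 274 [ 49.8 260. ] med [ 0.772 -0.549  0.06 ] rect [ 732. -565.] [117. 264.] 59.3
S z60 62 [356.7 223.6] med [0.606 0.225 0.059] rect [606. 227.] [82.  5.] 87.4
S z60
[... 2075 characters left out ...]
] [ 36. 103.] 69.8
D z60 153 [427.2 221.4] med [ 0.936 -0.217  0.06 ] rect [ 937. -222.] [ 47. 166.] 15.5
D z60 195 [419.  242.3] med [ 0.841 -0.274  0.06 ] rect [ 851. -260.] [ 86. 212.] 26.9
D z60 266 [276.  246.4] med [ 0.495 -0.051  0.06 ] rect [500. -52.] [ 85. 110.] 86.5
D z60 74 [400.  279.1] med [ 0.714 -0.333  0.056] rect [ 713. -335.] [39. 52.] 38.7
D z60 71 [444.1 285.3] med [ 0.795 -0.418  0.06 ] rect [ 801. -416.] [24. 66.] 27.5
D z60 83 [386.7 292.2] med [ 0.659 -0.343  0.055] rect [ 657. -343.] [55. 37.] 27.2
D z60 145 [108.3 329.2] med [-0.001 -0.057  0.06 ] rect [ -2. -46.] [ 42. 122.] 87.4
D z60 225 [448.7 392.4] med [ 0.585 -0.637  0.058] rect [ 585. -631.] [ 26. 167.] 6.3
```

```bash
for i in 1 2 3 4; do python3 -m handwheel '[[[0,-150,142,0],[0,-150,142,0],[0,-150,142,0],[0,-150,142,0],[0,-150,142,0]]]'; done
python3 - <<'E'
from h import *
R,p,s=tool(); print(R.round(3),p,s["qpos"])
print(R.T@(np.array([.582,-.342,.25])-p)*1000)
print(np.round(get_image("wrist")["hand_eye"],3))
E
```

```text
time_s: 0.52
ee_pos: [0.3342, 0.3952, 0.2524]
tool_rot: [0.691, 0.147, 0.692, -0.149]
ft_force: [-0.2, -0.3, -0.6]
opening: 1.0
time_s: 0.93
ee_pos: [0.4022, 0.1987, 0.2528]
tool_rot: [0.691, 0.147, 0.692, -0.149]
ft_force: [1.1, -0.3, -0.3]
opening: 1.001
time_s: 1.35
ee_pos: [0.4705, 0.0019, 0.2532]
tool_rot: [0.691, 0.147, 0.692, -0.149]
ft_force: [0.4, 0.2, 0.3]
opening: 1.003
time_s: 1.77
ee_pos: [0.5387, -0.1949, 0.2533]
tool_rot: [0.691, 0.147, 0.692, -0.149]
ft_force: [1.0, 0.8, 0.3]
opening: 1.002
[[-0.002  0.409  0.913]
 [-0.002  0.913 -0.409]
 [-1.    -0.003 -0.001]] [ 0.53870781 -0.19494896  0.25329787] [ 0.21484889  0.51958002  0.12474851  1.73963943 -0.07627259  0.88832975
  1.52093462]
[   3.52821255 -116.47230232   99.65366487]
[[ 0.    -0.278  0.961 -0.121]
 [ 1.     0.    -0.     0.   ]
 [ 0.     0.961  0.278 -0.071]
 [ 0.     0.     0.     1.   ]]
```

```bash
python3 -m handwheel '[[[0,-116,100,-0.28],[0,-116,100,-0.28],[0,-116,100,-0.28],[0,-116,100,-0.28],[0,-116,100,-0.28]]]' 45
python3 - <<'E'
from h import *
im=grab("wrist"); save(im,"w1.png"); R,p,s=tool(); print(R.round(3),p,s["qpos"])
P=cloud(im); h=cv2.cvtColor(im["color"],cv2.COLOR_RGB2HSV); H,S,V=[h[...,i].astype(int) for i in range(3)]
for n,m in(("yel",(H>=22)&(H<=34)&(S>150)&(V>90)),("blue",(H>105)&(H<128)&(S>150)&(V>50))):
    k,l,st,c=cv2.connectedComponentsWithStats(m.astype(np.uint8))
    for i in range(1,k):
        if st[i,4]>60:
            q=P[l==i]; t=q[q[:,2]>np.percentile(q[:,2],90)-.004] if n=="yel" else q
            r=cv2.minAreaRect((t[:,:2]*1000).astype(np.float32)); print(n,st[i],c[i].round(),np.median(t,0).round(4),np.round(r[0],1),np.round(r[1],1),round(r[2],1))
E
```

```text
time_s: 2.23
ee_pos: [0.5814, -0.3637, 0.2545]
tool_rot: [0.706, 0.05, 0.704, -0.064]
ft_force: [-0.7, -1.0, 0.1]
opening: 0.529
[[ 0.001  0.158  0.987]
 [-0.015  0.987 -0.158]
 [-1.    -0.014  0.003]] [ 0.58131989 -0.35884634  0.25418359] [ 0.47338861  0.67486733  0.05857668  1.42143753 -0.02794631  1.03851238
  1.94559057]
yel [153  14  33  16 364] [169.  21.] [ 0.4164 -0.4453  0.0265] [ 455.1 -400.6] [150.4  17.6] 49.0
yel [161  80   9  14 108] [165.  87.] [ 0.4716 -0.465   0.025 ] [ 471.3 -465.4] [ 7.9 12.8] 71.1
yel [298 173  11  20 196] [303. 183.] [ 0.5896 -0.3416  0.0345] [ 555.4 -342.3] [89.1 12. ] 1.6
blue [ 141    0   71   97 4260] [176.  38.] [ 0.4281 -0.4491  0.0064] [ 445.9 -411.1] [153.1  93.3] 74.7
blue [ 365    0  115   32 2327] [416.  13.] [ 0.444  -0.2073  0.0062] [ 454.9 -255.6] [ 57.1 211.2] 15.7
```

View pics/w1.png

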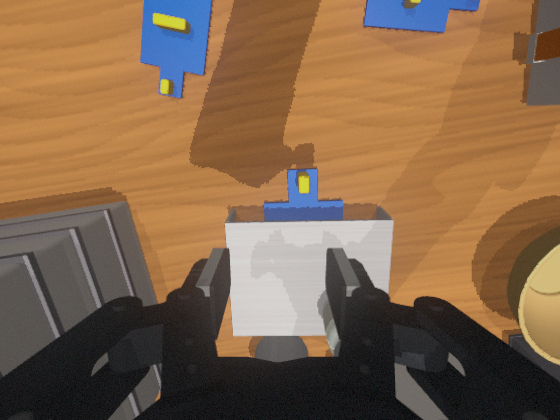

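The wrist view shows the target's pull at (303,183), with the plate edge at row 200 in front of the shelf edge at row 220. The decoys are at the top of the picture.

```bash
python3 -m handwheel '[[[0,18,5,-0.02],[40,18,5,-0.02],[80,18,5,-0.02],[120,18,5,-0.02],[130,18,5,-0.02]]]' 45
python3 - <<'E'
from h import *
im=grab("wrist"); save(im,"w2.png"); R,p,s=tool(); print(R.round(3),p,s["qpos"])
P=cloud(im); h=cv2.cvtColor(im["color"],cv2.COLOR_RGB2HSV); H,S,V=[h[...,i].astype(int) for i in range(3)]
ok=(abs(P[...,0]-.59)<.06)&(abs(P[...,1]+.34)<.07)
m=(H>=20)&(H<=34)&(S>150)&(V>70)&ok; q=P[m]; print(m.sum())
if m.sum():
    t=q[q[:,2]>.031]; print(len(t),t.min(0),t.max(0),t.mean(0))
    c=t.mean(0); c[2]=p[2]; print("delta mm tool",R.T@(c-p)*1000)
m=(H>105)&(H<128)&(S>130)&(V>40)&ok; q=P[m]; 
v=q[q[:,2]<.015]; r=cv2.minAreaRect((v[:,:2]*1000).astype(np.float32)); print(r)
E
```

```text
time_s: 2.7
ee_pos: [0.5863, -0.3373, 0.1176]
tool_rot: [0.702, 0.045, 0.709, -0.05]
ft_force: [-1.1, 1.1, 0.1]
opening: 0.531
[[-0.009  0.134  0.991]
 [-0.008  0.991 -0.134]
 [-1.    -0.009 -0.008]] [ 0.58660718 -0.33817514  0.11824921] [ 0.45275958  0.82085885  0.04173253  1.5416034  -0.02786568  0.78397379
  1.93737232]
558
452 [ 0.58051514 -0.34699498  0.03100356] [ 0.59987487 -0.3349554   0.03658348] [ 0.58941093 -0.34097212  0.03442158]
delta mm tool [-3.09888790e-03 -2.39583086e+00  3.15341662e+00]
((613.3505249023438, -341.7175598144531), (72.76573944091797, 69.13414001464844), 82.43148803710938)
```

```bash
python3 -m handwheel '[[[20,-2,3,0],[50,-2,3,0],[75,-2,3,0],[82,-2,3,0],[82,-2,3,0]]]' 45
python3 -m handwheel '[[[0,0,0,0],[0,0,0,0],[0,0,0,0],[0,0,0,0],[0,0,0,0]]]' 5 40
```

```text
time_s: 3.17
ee_pos: [0.5888, -0.3395, 0.0361]
tool_rot: [0.702, 0.045, 0.709, -0.049]
ft_force: [0.6, 0.5, 0.3]
opening: 0.529
time_s: 3.58
ee_pos: [0.5903, -0.3399, 0.0384]
tool_rot: [0.703, 0.044, 0.708, -0.05]
ft_force: [-0.6, 1.8, 6.7]
opening: 0.129
```

```bash
python3 -m handwheel '[[[0,0,-6,0],[0,0,-18,0],[0,0,-32,0],[0,0,-46,0],[0,0,-60,0]]]' 
python3 -m handwheel '[[[0,0,-14,0],[0,0,-28,0],[0,0,-42,0],[0,0,-54,0],[0,0,-58,0]]]' 
python3 -m handwheel '[[[0,0,-2,0],[0,0,-4,0],[0,0,-4,0],[0,0,-4,0],[0,0,-4,0]]]'
```

```text
time_s: 4.0
ee_pos: [0.5297, -0.332, 0.0391]
tool_rot: [0.703, 0.044, 0.708, -0.05]
ft_force: [0.4, 0.6, -0.9]
opening: 0.131
time_s: 4.42
ee_pos: [0.4693, -0.3243, 0.0397]
tool_rot: [0.702, 0.045, 0.709, -0.05]
ft_force: [0.1, -0.4, -0.8]
opening: 0.13
time_s: 4.83
ee_pos: [0.4662, -0.3237, 0.0398]
tool_rot: [0.703, 0.045, 0.708, -0.05]
ft_force: [-0.4, -0.0, 0.0]
opening: 0.128
```

```bash
python3 -m handwheel '[[[1,0,0,0],[2,0,0,0],[2,0,0,0],[2,0,0,0],[2,0,0,0]]]'
python3 -m handwheel '[[[0,0,0,0],[0,0,0,0],[0,0,0,0],[-10,0,0,0],[-40,0,0,0]]]' 45
python3 -m handwheel '[[[-40,0,30,0],[-80,0,60,0.2],[-80,0,80,0.32],[-80,0,80,0.45],[-80,0,80,0.57]]]' 50
python3 -m handwheel '[[[0,0,0,0.12],[0,0,0,0.25],[0,0,0,0.37],[0,0,0,0.5],[0,0,0,0.62]]]' 50
python3 -m handwheel '[[[0,0,0,0.12],[0,0,0,0.25],[0,0,0,0.37],[0,0,0,0.40],[0,0,0,0.40]]]' 50
cat > lid.py <<'E'
from h import *
import sys
def meas(im,bounds=None,zt=.03):
    P=cloud(im); h=cv2.cvtColor(im["color"],cv2.COLOR_RGB2HSV); H,S,V=[h[...,i].astype(int) for i in range(3)]
    ok=(abs(P[...,0]-bounds[0])<.12)&(abs(P[...,1]-bounds[1])<.08)
    m=((H>=20)&(H<=34)&(S>150)&(V>70)&ok&(P[...,2]>zt)).astype(np.uint8)
    k,l,st,c=cv2.connectedComponentsWithStats(m)
    for i in range(1,k):
        if st[i,4]>60:
            q=P[l==i]; r=cv2.minAreaRect((q[:,:2]*1000).astype(np.float32)); print("yel",c[i].round(),q.mean(0).round(4),q[:,2].max(),r)
    m=((H>105)&(H<128)&(S>130)&(V>40)&ok)
    q=P[m]; 
    if len(q): print("blue",len(q),cv2.minAreaRect((q[:,:2]*1000).astype(np.float32)),"z",np.median(q[:,2]))
E
python3 - <<'E'
from lid import *
im=grab("wrist"); save(im,"w3.png"); R,p,s=tool(); print(R.round(3),p,s["qpos"])
meas(im,(.55,-.335))
c=np.array([.548,-.335,p[2]]);print(R.T@(c-p)*1000)
E
```

```text
time_s: 5.25
ee_pos: [0.4666, -0.3239, 0.0385]
tool_rot: [0.703, 0.045, 0.708, -0.05]
ft_force: [-1.8, 0.8, 6.6]
opening: 0.128
time_s: 5.67
ee_pos: [0.4646, -0.3219, 0.0759]
tool_rot: [0.7, 0.046, 0.711, -0.049]
ft_force: [-0.7, -0.2, 0.4]
opening: 0.525
time_s: 6.08
ee_pos: [0.5478, -0.3321, 0.1569]
tool_rot: [0.669, 0.219, 0.674, -0.224]
ft_force: [-0.3, 0.2, -0.4]
opening: 0.583
time_s: 6.5
ee_pos: [0.5479, -0.3318, 0.1575]
tool_rot: [0.569, 0.414, 0.572, -0.421]
ft_force: [0.5, 0.1, -0.0]
opening: 0.585
time_s: 6.92
ee_pos: [0.548, -0.3314, 0.1577]
tool_rot: [-0.476, -0.519, -0.478, 0.526]
ft_force: [0.9, 0.4, 0.2]
opening: 0.584
[[-0.01   0.996 -0.09 ]
 [-0.004 -0.09  -0.996]
 [-1.    -0.009  0.005]] [ 0.54794889 -0.33150067  0.15769646] [ 0.22386892  0.77422416  0.47181821  1.63691295 -0.42803892  0.84121857
  0.78094235]
yel [281. 208.] [ 0.5487 -0.3337  0.037 ] 0.2778450725627931 ((552.3194580078125, -308.162109375), (95.4073715209961, 12.825575828552246), 82.11267852783203)
yel [176. 202.] [ 0.4686 -0.3225  0.0348] 0.2778450725627931 ((509.4942626953125, -298.01025390625), (116.36290740966797, 18.075267791748047), 30.94805145263672)
blue 13650 ((516.1903686523438, -316.0946044921875), (120.19618225097656, 180.2422332763672), 82.891845703125) z 0.008889718245942091
[0.01453997 0.36492221 3.48059779]
```

View pics/w3.png

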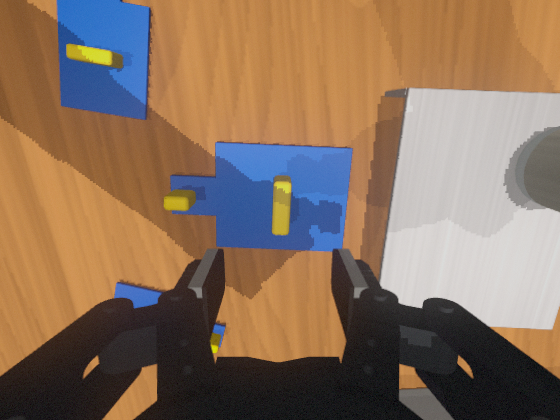

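The lid lies flat and clear of the shelf. The handle is at (281,208) and the pull at (176,202).

```bash
python3 -m handwheel '[[[30,1,2.5,0.05],[65,1,2.5,0.05],[95,1,2.5,0.05],[115,1,2.5,0.05],[118,1,2.5,0.05]]]' 50
python3 -m handwheel '[[[1,0,0,0],[1,0,0,0],[1,0,0,0],[1,0,0,0],[1,0,0,0]]]' 5 70
python3 -m handwheel '[[[0,0,0,0],[-10,0,0,0],[-40,0,0,0],[-75,0,0,0],[-100,0,0,0]]]'
python3 - <<'E'
from h import *
R,p,s=tool(); print(R.round(3),p,s["qpos"])
im=grab("wrist"); save(im,"w4.png")
c=np.array([.500,-.051,p[2]]);print(R.T@(c-p)*1000)
E
```

```text
time_s: 7.38
ee_pos: [0.5452, -0.3327, 0.0358]
tool_rot: [-0.461, -0.529, -0.468, 0.537]
ft_force: [-0.3, -0.0, 0.0]
opening: 0.586
time_s: 7.8
ee_pos: [0.5462, -0.3334, 0.0366]
tool_rot: [-0.462, -0.529, -0.467, 0.537]
ft_force: [-0.7, 0.8, 4.6]
opening: 0.151
time_s: 8.22
ee_pos: [0.5479, -0.3338, 0.1395]
tool_rot: [-0.463, -0.53, -0.466, 0.537]
ft_force: [0.2, -1.0, -0.2]
opening: 0.151
[[-0.011  0.991 -0.137]
 [-0.003 -0.137 -0.991]
 [-1.    -0.011  0.004]] [ 0.54787223 -0.33383056  0.13954252] [ 0.22771739  0.80157258  0.4731594   1.64327647 -0.4540458   0.81662109
  0.75755739]
[-2.05339552e-01 -8.61769345e+01 -2.73602580e+02]
```

```bash
python3 -m handwheel '[[[0,-20,-42,-0.02],[-5,-40,-83,-0.04],[-10,-60,-124,-0.06],[-20,-68,-150,-0.075],[-20,-68,-168,-0.075]]]'
python3 -m handwheel '[[[0,0,0,0],[0,0,0,0],[0,0,0,0],[0,0,0,0],[0,0,0,0]]]'
cat > m.py <<'E'
from h import *
import sys
im=grab("wrist"); save(im,sys.argv[1]); R,p,s=tool(); print(R.round(3),p,s["ft_force"])
P=cloud(im); T=(P-p)@R*1000
h=cv2.cvtColor(im["color"],cv2.COLOR_RGB2HSV); H,S,V=[h[...,i].astype(int) for i in range(3)]
near=(abs(T[...,1])<90)&(abs(T[...,2])<90)&(T[...,0]>-10)&(T[...,0]<50)&(im["z_map"]>0)
m=(H>105)&(H<128)&(S>130)&(V>40)&near; q=T[m]; print("lid blue tool x med",np.median(q[:,0]),"y",np.percentile(q[:,1],[.3,99.7]),"z",np.percentile(q[:,2],[.3,99.7]))
e=[(y,q[abs(q[:,1]-y)<3][:,2].min()) for y in range(-50,51,20) if (abs(q[:,1]-y)<3).any()]; print(np.round(e,1).tolist())
m=(H>=20)&(H<=34)&(S>150)&(V>70)&near; q=T[m]; print("yel",len(q),np.percentile(q,[1,50,99],axis=0).round(1).tolist())
ok=(abs(P[...,0]-.5)<.08)&(abs(P[...,1]+.05)<.07)
m=ok&(P[...,2]>.054)&(P[...,2]<.066)&(S<70); r=cv2.minAreaRect((P[m][:,:2]*1000).astype(np.float32)); print("tub rim",m.sum(),r)
m=((H<=14)&(S>170)&(V>90)&ok&(P[...,2]>.02)).astype(np.uint8); k,l,st,c=cv2.connectedComponentsWithStats(m)
for i in range(1,k):
    if st[i,4]>50: q=P[l==i]; print("orange",c[i].round(),np.percentile(q,[2,50,98],axis=0).round(4).tolist(), "top", q[q[:,2]>.078].mean(0).round(4))
E
python3 m.py w5.png
```

```text
time_s: 8.68
ee_pos: [0.5039, -0.1545, 0.1648]
tool_rot: [-0.484, -0.513, -0.486, 0.516]
ft_force: [-0.0, 0.7, 0.3]
opening: 0.148
time_s: 9.1
ee_pos: [0.5037, -0.1566, 0.1647]
tool_rot: [-0.484, -0.513, -0.485, 0.517]
ft_force: [0.7, -0.2, -1.1]
opening: 0.15
[[-0.006  0.998 -0.061]
 [-0.003 -0.061 -0.998]
 [-1.    -0.005  0.003]] [ 0.50370829 -0.15632577  0.1646581 ] [-0.58556682  0.03905244 -0.23407382]
lid blue tool x med 27.38295199088011 y [-87.90566475  54.35090939] z [-44.65348007  44.92018431]
[[-50.0, -44.7], [-30.0, -44.9], [-10.0, -44.8], [10.0, -44.8], [30.0, -44.8], [50.0, -44.6]]
yel 5232 [[-1.9, -89.5, -20.0], [0.6, -5.8, -2.0], [23.2, 5.5, 20.3]]
tub rim 2896 ((498.73321533203125, -56.7380256652832), (70.50826263427734, 108.86461639404297), 86.18295288085938)
```

View pics/w5.png

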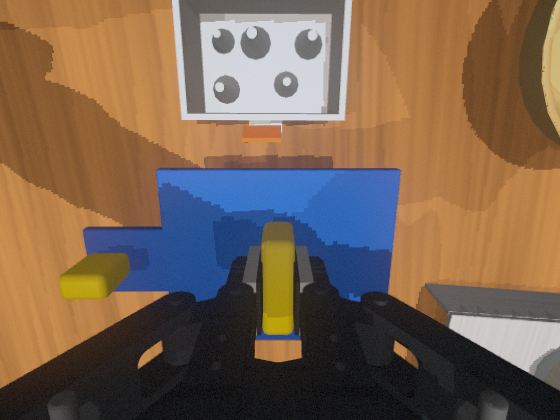

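The held lid is square in the gripper. The tub's near edge is in view, but its far edge is cut off at the top, so I'll back off a little to see all of it.

```bash
python3 -m handwheel '[[[-10,-4,10,0],[-20,-4,20,0],[-30,-4,30,0],[-30,-4,30,0],[-30,-4,30,0]]]'
sed -i 's/(S<70); r=/(S<70); r=/' m.py; python3 m.py w6.png
python3 - <<'E'
import cv2,numpy as np
i=cv2.imread("pics/w6.png"); print((i[:3].mean((0,1))))
E
```

```text
time_s: 9.57
ee_pos: [0.4979, -0.1876, 0.1955]
tool_rot: [-0.484, -0.514, -0.484, 0.518]
ft_force: [0.8, 1.4, -1.0]
opening: 0.147
[[-0.006  0.998 -0.063]
 [-0.003 -0.063 -0.998]
 [-1.    -0.006  0.003]] [ 0.4976555  -0.18631314  0.19480898] [-0.78893547  0.17719134  0.23927959]
lid blue tool x med 26.808042868876907 y [-85.25883275  54.63399721] z [-43.6195247   45.83351972]
[[-50.0, -43.7], [-30.0, -43.8], [-10.0, -43.8], [10.0, -43.8], [30.0, -43.7], [50.0, -43.3]]
yel 5230 [[-2.5, -89.3, -18.8], [-0.0, -5.6, -1.0], [22.6, 5.8, 21.5]]
tub rim 2041 ((498.04376220703125, -68.62838745117188), (47.88417434692383, 108.6971435546875), 86.3799819946289)
[100.53928571 137.67797619 173.33035714]
```

View pics/w6.png

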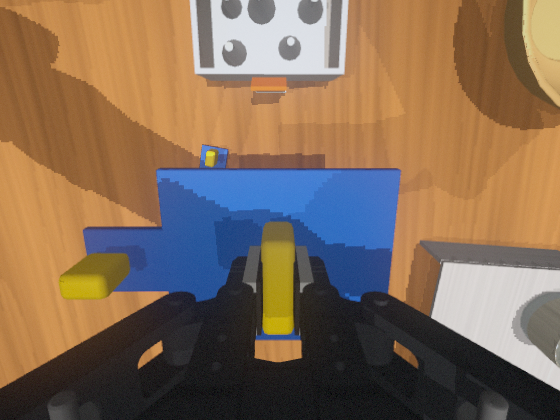

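I moved the wrong way, and the tub is now cut off even more at (270,40). I'll go nearer and higher.

```bash
python3 -m handwheel '[[[-15,0,-20,0],[-30,0,-40,0],[-45,0,-55,0],[-50,0,-60,0],[-50,0,-60,0]]]'
python3 -m handwheel '[[[0,0,0,0],[0,0,0,0],[0,0,0,0],[0,0,0,0],[0,0,0,0]]]'
python3 m.py w7.png
python3 - <<'E'
from h import *
R,p,s=tool(); im=grab("wrist"); P=cloud(im); S=cv2.cvtColor(im["color"],cv2.COLOR_RGB2HSV)[...,1]
ok=(abs(P[...,0]-.5)<.08)&(abs(P[...,1]+.05)<.07); m=ok&(abs(P[...,2]-.06)<.004)&(S<70)
q=P[m][:,:2]*1000; print(np.nonzero(m)[0].min())
yaw=np.deg2rad(-3.8);ex=np.array([np.cos(yaw),np.sin(yaw)]);ey=np.array([-ex[1],ex[0]])
a,b=q@ex,q@ey; print(np.percentile(a,[.5,99.5]),np.percentile(b,[.5,99.5]))
r=cv2.minAreaRect(q.astype(np.float32)); print(r)
c=np.array([r[0][0]/1000,r[0][1]/1000,p[2]]); print(R.T@(c-p)*1000)
E
```

```text
time_s: 10.03
ee_pos: [0.5023, -0.1245, 0.245]
tool_rot: [-0.485, -0.513, -0.486, 0.516]
ft_force: [-0.2, -0.5, -0.9]
opening: 0.147
time_s: 10.45
ee_pos: [0.502, -0.1252, 0.2446]
tool_rot: [-0.484, -0.513, -0.485, 0.517]
ft_force: [0.5, 0.1, -0.3]
opening: 0.15
[[-0.005  0.998 -0.06 ]
 [-0.002 -0.06  -0.998]
 [-1.    -0.005  0.003]] [ 0.50210436 -0.12503962  0.24467145] [0.69136839 0.05875013 0.36234669]
lid blue tool x med 27.544646242198453 y [-81.37212273  54.1996671 ] z [-44.74151206  44.90029612]
[[-50.0, -44.8], [-30.0, -44.8], [-10.0, -44.9], [10.0, -45.0], [30.0, -45.0], [50.0, -44.5]]
yel 5177 [[-1.7, -89.4, -19.8], [0.7, -6.0, -2.1], [23.3, 5.4, 20.4]]
tub rim 2259 ((499.1302490234375, -52.15867614746094), (79.8235092163086, 108.26199340820312), 85.65685272216797)
orange [270.  45.] [[0.4908, -0.0084, 0.0704], [0.5013, -0.0053, 0.0757], [0.5136, -0.0026, 0.0815]] top [ 0.5023 -0.0042  0.0828]
58
[447.68453476 555.15634822] [-58.74694925  20.54782869]
((499.1552734375, -52.34607696533203), (79.69670867919922, 108.37418365478516), 86.10807800292969)
[ -0.15227213  -7.29553159 -72.38646794]
```

View pics/w7.png

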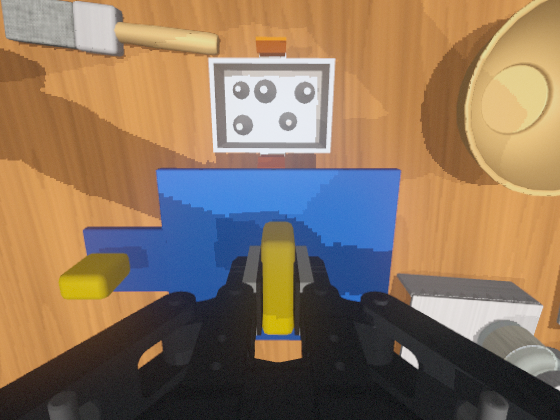

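The whole tub is in view, centred at about (272,105). Its centre is (0.499, -0.052) and its yaw is -3.9°.

```bash
python3 -m handwheel '[[[0,-7,-30,0.008],[0,-7,-60,0.008],[20,-7,-72.5,0.008],[55,-6.5,-72.5,0.008],[85,-6.5,-72.5,0.008]]]'
python3 -m handwheel '[[[20,0,0,0],[30,0,0,0],[35,0,0,0],[35,0,0,0],[35,0,0,0]]]'
python3 - <<'E'
from h import *
R,p,s=tool(); print(R.round(3),p,s["ft_force"]); print(R.T@(np.array([.4994,-.0523,p[2]])-p)*1000)
E
```

```text
time_s: 10.97
ee_pos: [0.5004, -0.0508, 0.1588]
tool_rot: [-0.483, -0.515, -0.484, 0.517]
ft_force: [0.3, -0.1, -0.8]
opening: 0.15
time_s: 11.38
ee_pos: [0.501, -0.0514, 0.1246]
tool_rot: [-0.484, -0.515, -0.483, 0.517]
ft_force: [-0.0, 0.8, -0.6]
opening: 0.148
[[-0.001  0.998 -0.065]
 [-0.002 -0.065 -0.998]
 [-1.    -0.001  0.002]] [ 0.50097863 -0.05137706  0.12464219] [-0.03766971  0.79680172 -0.5969495 ]
[ 0.00403329 -1.51506605  1.02393697]
```

Now the correction, then the press in two stages.

```bash
python3 -m handwheel '[[[0,-1.5,1,0.003],[4,-1.5,1,0.003],[8,-1.5,1,0.003],[12,-1.5,1,0.003],[14,-1.5,1,0.003]]]'
python3 -m handwheel '[[[3,0,0,0],[6,0,0,0],[9,0,0,0],[9,0,0,0],[9,0,0,0]]]'
```

```text
time_s: 11.8
ee_pos: [0.4992, -0.0521, 0.1103]
tool_rot: [-0.483, -0.516, -0.483, 0.518]
ft_force: [-0.5, -0.1, -0.5]
opening: 0.144
time_s: 12.22
ee_pos: [0.4993, -0.0521, 0.1009]
tool_rot: [-0.483, -0.516, -0.483, 0.518]
ft_force: [0.6, 0.6, -2.3]
opening: 0.153
```

```bash
for i in 1 2; do python3 -m handwheel '[[[1,0,0,0],[2,0,0,0],[3,0,0,0],[4,0,0,0],[5,0,0,0]]]'; done
```

```text
time_s: 12.63
ee_pos: [0.4995, -0.0522, 0.096]
tool_rot: [-0.483, -0.516, -0.482, 0.518]
ft_force: [0.7, -0.0, 3.4]
opening: 0.149
time_s: 13.05
ee_pos: [0.4993, -0.0523, 0.0922]
tool_rot: [-0.483, -0.516, -0.483, 0.517]
ft_force: [-5.7, 1.5, 33.1]
opening: 0.146
```

```bash
python3 -m handwheel '[[[-1,0,0,0],[-1,0,0,0],[-1,0,0,0],[-1,0,0,0],[-1,0,0,0]]]'
python3 - <<'E'
from h import *
im=grab("wrist"); b=grab("side")
w=cv2.resize(im["color"],None,fx=.8,fy=.8); c=cv2.resize(b["color"][215:300,225:330],None,fx=4,fy=4)[:336]
cv2.imwrite("pics/w8.png",np.hstack([w[:,60:440],c])[:,:,::-1])
P=cloud(im);h=cv2.cvtColor(im["color"],cv2.COLOR_RGB2HSV); H,S,V=[h[...,i].astype(int) for i in range(3)]
m=(H<=14)&(S>170)&(V>90)&(P[...,2]>.03)&(abs(P[...,0]-.5)<.03)&(abs(P[...,1]+.05)<.07); q=P[m]; print(m.sum(),np.percentile(q,[1,50,99],axis=0).round(4))
m=(H>105)&(H<128)&(S>130)&(P[...,2]<.12)&(P[...,2]>.04)&(abs(P[...,1]+.05)<.06);print("plate z",np.percentile(P[m][:,2],[5,50,95]))
E
```

```text
time_s: 13.47
ee_pos: [0.4991, -0.0522, 0.0929]
tool_rot: [-0.482, -0.516, -0.483, 0.517]
ft_force: [0.5, 0.5, -0.9]
opening: 0.146
693 [[ 0.4837 -0.101   0.0659]
 [ 0.4955 -0.0976  0.0732]
 [ 0.5067 -0.0037  0.1447]]
plate z [0.06442921 0.06544096 0.06647417]
```

View pics/w8.png

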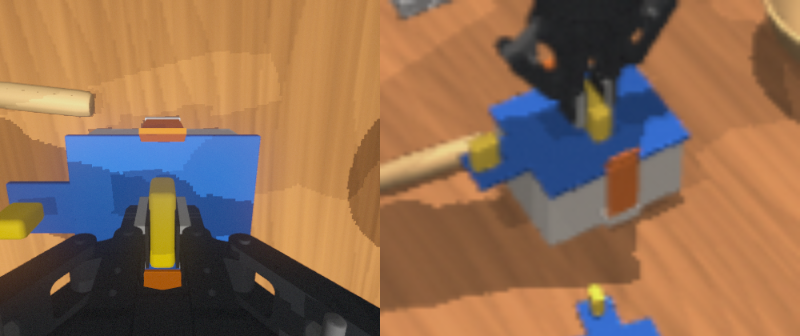

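Both hooks are over the plate, at (162,130) and (162,277), and the plate top is at 65 mm, which is home. Next I'll lift and measure the destination surroundings.

```bash
python3 -m handwheel '[[[-5,0,0,0],[-20,0,0,0],[-45,0,0,0],[-70,0,0,0],[-95,0,0,0]]]' - 90
python3 -m handwheel '[[[-20,0,0,0],[-45,0,0,0],[-60,0,0,0],[-60,0,0,0],[-60,0,0,0]]]'
python3 - <<'E'
from h import *
import pickle
a,b=pickle.load(open("ab.pkl","rb"))
for im in(a,b):
    P=cloud(im); h=cv2.cvtColor(im["color"],cv2.COLOR_RGB2HSV); S=h[...,1]
    def f(n,m): q=P[m]; print(n,len(q),(np.percentile(q,[1,50,99],axis=0)*1000).round().tolist() if len(q) else "")
    f("spray",(P[...,2]>.115)&(P[...,2]<.18)&(abs(P[...,0]-.66)<.1)&(abs(P[...,1]-.33)<.15))
    f("bowl",(P[...,2]>.035)&(P[...,2]<.056)&(abs(P[...,0]-.42)<.12)&(abs(P[...,1]-.43)<.11)&(S<70))
    f("full",(P[...,2]>.06)&(P[...,2]<.11)&(abs(P[...,0]-.56)<.09)&(abs(P[...,1]-.23)<.075))
    H=h[...,0]; m=(H>50)&(H<75)&(S>120)&(abs(P[...,2]-.005)<.008)&(abs(P[...,0]-.56)<.1); r=cv2.minAreaRect((P[m][:,:2]*1000).astype(np.float32)); print("mat",r)
im=grab("wrist"); R,p,s=tool(); print(R.round(3),p,s["ft_force"],s["qpos"])
print(R.T@(np.array([.561,.361,p[2]])-p)*1000)
E
```

```text
time_s: 13.98
ee_pos: [0.4984, -0.0521, 0.1887]
tool_rot: [-0.482, -0.516, -0.483, 0.518]
ft_force: [1.2, -0.3, -4.1]
opening: 0.144
time_s: 14.4
ee_pos: [0.4985, -0.0518, 0.2488]
tool_rot: [-0.482, -0.516, -0.483, 0.518]
ft_force: [-0.2, -0.6, -3.9]
opening: 0.142
spray 324 [[689.0, 288.0, 116.0], [712.0, 306.0, 135.0], [726.0, 328.0, 173.0]]
bowl 273 [[309.0, 408.0, 35.0], [337.0, 462.0, 45.0], [407.0, 507.0, 53.0]]
full 1230 [[475.0, 181.0, 62.0], [558.0, 230.0, 68.0], [609.0, 277.0, 97.0]]
mat ((560.71044921875, 361.4772033691406), (104.2750244140625, 116.73365020751953), 86.16104888916016)
spray 196 [[678.0, 283.0, 116.0], [697.0, 299.0, 134.0], [720.0, 324.0, 174.0]]
bowl 332 [[311.0, 404.0, 35.0], [370.0, 485.0, 45.0], [533.0, 540.0, 54.0]]
full 823 [[473.0, 177.0, 61.0], [544.0, 223.0, 71.0], [607.0, 279.0, 100.0]]
mat ((559.994384765625, 372.55609130859375), (83.04568481445312, 121.0387954711914), 89.94286346435547)
[[-0.005  0.998 -0.068]
 [-0.001 -0.068 -0.998]
 [-1.    -0.005  0.001]] [ 0.49775971 -0.0515782   0.24787001] [ 0.45917337  0.12806375 -4.07760303] [-0.360975    0.48394244  0.59350052  1.94010334 -0.35859593  0.82873586
  0.3586909 ]
[  -0.60334688   35.00144795 -415.92624379]
```

```bash
python3 -m handwheel '[[[0,3,-15,0],[0,6,-40,0],[0,9,-70,0],[0,12,-100,0],[0,15,-130,0]]]'
python3 -m handwheel '[[[0,3,-30,0],[0,6,-60,0],[0,9,-90,0],[0,12,-120,0],[0,13,-145,0]]]'
python3 -m handwheel '[[[0,3,-22,0],[0,5,-38,0],[0,6,-48,0],[0,6,-50,0],[0,6,-50,0]]]'
python3 -m handwheel '[[[0,0,0,0],[0,0,0,0],[0,0,0,0],[0,0,0,0],[0,0,0,0]]]'
cat > mat.py <<'E'
from h import *
import sys
im=grab("wrist"); save(im,sys.argv[1]); R,p,s=tool(); print(R.round(3),p,s["ft_force"],"yaw",np.rad2deg(np.arctan2(R[1,1],R[0,1])))
h=cv2.cvtColor(im["color"],cv2.COLOR_RGB2HSV); H,S,V=[h[...,i].astype(int) for i in range(3)]
m=((H>45)&(H<80)&(S>100)).astype(np.uint8); k,l,st,c=cv2.connectedComponentsWithStats(m); i=1+st[1:,4].argmax(); print(st[i])
cs,_=cv2.findContours((l==i).astype(np.uint8),0,cv2.CHAIN_APPROX_NONE); u=max(cs,key=len).reshape(-1,2)
X=onplane(im,u,.005)[:,:2]*1000; r=cv2.minAreaRect(X.astype(np.float32)); print("mat",r)
print(np.round(cv2.boxPoints(r),1).tolist())
P=cloud(im);q=P[l==i];print("mat z",np.median(q[:,2])); T=(P-p)@R*1000
m=(H>105)&(H<128)&(S>130)&(T[...,0]<45)&(im["z_map"]>0); q=T[m]; print("lid",np.median(q[:,0]),"y",np.percentile(q[:,1],[.3,99.7]),"z",np.percentile(q[:,2],[.3,99.7]))
c=np.array([r[0][0]/1000,r[0][1]/1000,p[2]]); print(R.T@(c-p)*1000)
E
python3 mat.py w9.png
```

```text
time_s: 14.87
ee_pos: [0.5204, 0.0782, 0.2458]
tool_rot: [-0.481, -0.514, -0.484, 0.52]
ft_force: [1.0, 0.3, -4.0]
opening: 0.14
time_s: 15.28
ee_pos: [0.5424, 0.2244, 0.2429]
tool_rot: [-0.48, -0.513, -0.485, 0.52]
ft_force: [-0.2, 0.5, -3.6]
opening: 0.145
time_s: 15.7
ee_pos: [0.5511, 0.2734, 0.2414]
tool_rot: [-0.48, -0.512, -0.485, 0.521]
ft_force: [0.7, -0.6, -3.4]
opening: 0.141
time_s: 16.12
ee_pos: [0.5512, 0.2728, 0.2416]
tool_rot: [-0.48, -0.512, -0.485, 0.521]
ft_force: [0.5, -0.6, -4.2]
opening: 0.143
[[-0.014  0.998 -0.068]
 [-0.004 -0.068 -0.998]
 [-1.    -0.014  0.005]] [0.55119274 0.27303461 0.24156192] [-0.2430058   0.57513998 -3.81743213] yaw -3.8971348873775717
[  222    34   122   112 12867]
mat ((558.6638793945312, 359.3805236816406), (106.8882827758789, 119.25486755371094), 86.67375946044922)
[[496.0, 309.5], [615.0999755859375, 302.6000061035156], [621.2999877929688, 409.29998779296875], [502.20001220703125, 416.20001220703125]]
mat z 0.004914982210987906
lid 27.575856417539498 y [-92.21749718  54.3013845 ] z [-44.51499209  22.61602538]
[ -0.42133064   1.585169   -86.65301377]
```

View pics/w9.png

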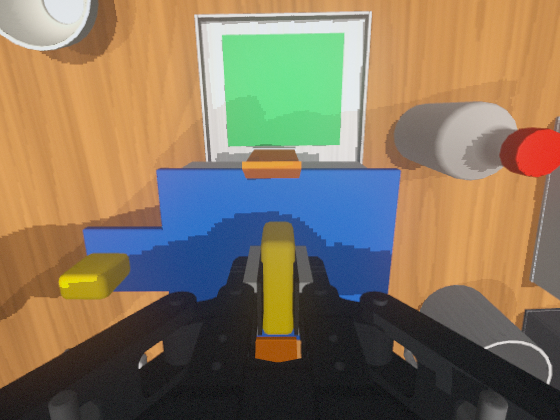

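The mat is fully in view at (283,90), centred at (558.7, 359.4) mm with its yaw about that of the tool.

```bash
python3 -m handwheel '[[[0,1,-25,0],[0,2,-50,0],[0,2,-72,-0.005],[0,2,-84,-0.005],[0,2,-86.5,-0.005]]]'
python3 -m handwheel '[[[20,0,0,0],[45,0,0,0],[70,0,0,0],[90,0,0,0],[100,0,0,0]]]'
python3 -m handwheel '[[[0,0,0,0],[0,0,0,0],[0,0,0,0],[0,0,0,0],[0,0,0,0]]]'
python3 - <<'E'
from h import *
R,p,s=tool(); print(R.round(3),p,s["ft_force"],"yaw",np.rad2deg(np.arctan2(R[1,1],R[0,1]))); b=p+R[:,0]*.092
print("tub bottom",b,R.T@(np.array([.5587,.3594,b[2]])-b)*1000)
E
```

```text
time_s: 16.58
ee_pos: [0.5582, 0.3626, 0.2406]
tool_rot: [-0.482, -0.51, -0.488, 0.519]
ft_force: [0.5, 0.2, -4.5]
opening: 0.144
time_s: 17.0
ee_pos: [0.5554, 0.3597, 0.1379]
tool_rot: [-0.482, -0.509, -0.488, 0.521]
ft_force: [-1.0, 0.1, -4.1]
opening: 0.141
time_s: 17.42
ee_pos: [0.5563, 0.36, 0.1394]
tool_rot: [-0.482, -0.51, -0.487, 0.52]
ft_force: [0.1, 1.3, -3.9]
opening: 0.14
[[-0.016  0.998 -0.06 ]
 [-0.004 -0.06  -0.998]
 [-1.    -0.016  0.005]] [0.55626828 0.36004593 0.13944152] [ 0.08259178  1.31024827 -3.9095811 ] yaw -3.468508456836193
tub bottom [0.55475052 0.35963633 0.04745495] [-6.41038909e-02  3.95602265e+00 -2.70222123e-03]
```

```bash
python3 -m handwheel '[[[5,4,0,0],[14,4.5,0,0],[22,4.5,0,0],[28,4.5,0,0],[32,4.5,0,0]]]'
python3 -m handwheel '[[[1,0,0,0],[3,0,0,0],[4.5,0,0,0],[6,0,0,0],[7,0,0,0]]]'
python3 - <<'E'
from h import *
R,p,s=tool(); b=p+R[:,0]*.092
print(R.round(3),p,s["ft_force"],"tub bottom",b,R.T@(np.array([.5587,.3594,b[2]])-b)*1000)
E
```

```text
time_s: 17.83
ee_pos: [0.5593, 0.3593, 0.1056]
tool_rot: [-0.482, -0.509, -0.488, 0.521]
ft_force: [-0.3, -0.2, -4.3]
opening: 0.144
time_s: 18.25
ee_pos: [0.5591, 0.3592, 0.0987]
tool_rot: [-0.482, -0.509, -0.488, 0.521]
ft_force: [-1.6, -1.1, -1.3]
opening: 0.144
[[-0.019  0.998 -0.06 ]
 [-0.006 -0.06  -0.998]
 [-1.    -0.019  0.007]] [0.55912731 0.35923726 0.09874202] [-1.60895293 -1.1107977  -1.29012102] tub bottom [0.55739075 0.35872337 0.00675984] [-0.0284923   1.26577222 -0.75429708]
```

```bash
python3 -m handwheel '[[[0.4,0.5,0,0],[0.8,1,0,0],[1.2,1,-0.5,0],[1.5,1,-0.5,0],[1.5,1,-0.5,0]]]'
python3 -m handwheel '[[[0,0,0,0],[0,0,0,0],[0,0,0,0],[0,0,0,0],[0,0,0,0]]]' 40 20
python3 -m handwheel '[[[-5,0,0,0],[-20,0,0,0],[-45,0,0,0],[-80,0,0,0],[-110,0,0,0]]]'
python3 -m handwheel '[[[-20,0,20,0],[-30,0,50,0],[-30,0,80,0],[-30,0,85,0],[-30,0,85,0]]]'
python3 -m handwheel '[[[0,0,0,0],[0,0,0,0],[0,0,0,0],[0,0,0,0],[0,0,0,0]]]'
cat > fin.py <<'E'
from h import *
R,p,s=tool(); print(p,s["time_s"],s["ft_force"])
im=grab("wrist"); b=grab("side"); a=grab("scene")
w=cv2.resize(im["color"],(400,300)); c=cv2.resize(b["color"][130:230,180:313],(400,300)); d=cv2.resize(a["color"],(400,300)); e=cv2.resize(b["color"],(400,300))
cv2.imwrite("pics/w10.png",np.vstack([np.hstack([w,c]),np.hstack([d,e])])[:,:,::-1])
P=cloud(im);h=cv2.cvtColor(im["color"],cv2.COLOR_RGB2HSV); H,S,V=[h[...,i].astype(int) for i in range(3)]
ok=(abs(P[...,0]-.56)<.13)&(abs(P[...,1]-.36)<.06)
m=(H>105)&(H<128)&(S>130)&ok&(P[...,0]>.5); q=P[m]
if len(q): print("plate",cv2.minAreaRect((q[:,:2]*1000).astype(np.float32)),np.percentile(q[:,2],[3,50,97]))
m=((H>=20)&(H<=34)&(S>150)&(V>70)&ok&(P[...,2]>.03)).astype(np.uint8); k,l,st,cc=cv2.connectedComponentsWithStats(m)
for i in range(1,k):
    if st[i,4]>60: q=P[l==i]; q=q[q[:,2]>q[:,2].max()-.005]; print("yel",q.mean(0).round(4))
m=((H>45)&(H<80)&(S>100)).astype(np.uint8); print("green px",m.sum())
if m.sum()>50:
    u=np.argwhere(m)[:,::-1]; X=onplane(im,u,.005)[:,:2]*1000; r=cv2.minAreaRect(X.astype(np.float32)); print("mat",r)
E
python3 fin.py
```

```text
time_s: 18.67
ee_pos: [0.5602, 0.3595, 0.0981]
tool_rot: [-0.481, -0.509, -0.488, 0.521]
ft_force: [-3.2, -1.0, 5.2]
opening: 0.144
time_s: 19.08
ee_pos: [0.5605, 0.3596, 0.098]
tool_rot: [-0.482, -0.509, -0.488, 0.521]
ft_force: [-0.5, 0.4, -0.3]
opening: 0.469
time_s: 19.5
ee_pos: [0.5626, 0.36, 0.2097]
tool_rot: [-0.482, -0.509, -0.487, 0.521]
ft_force: [-0.1, 0.1, 0.1]
opening: 0.467
time_s: 19.92
ee_pos: [0.5587, 0.2721, 0.2414]
tool_rot: [-0.481, -0.51, -0.486, 0.522]
ft_force: [-0.1, 0.0, 0.0]
opening: 0.472
time_s: 20.33
ee_pos: [0.5584, 0.2731, 0.2411]
tool_rot: [-0.481, -0.51, -0.486, 0.522]
ft_force: [0.3, -0.4, 0.5]
opening: 0.462
[0.55844537 0.27306801 0.24106654] 20.3333 [ 0.29358506 -0.36051934  0.46800498]
plate ((556.3903198242188, 358.22283935546875), (90.82400512695312, 114.79814147949219), 86.71841430664062) [0.06854392 0.06992459 0.07134833]
yel [0.5642 0.3445 0.3611]
yel [0.4771 0.3627 0.0956]
green px 93
mat ((556.0474853515625, -15.075447082519531), (690.1876220703125, 119.49427795410156), 0.25184914469718933)
```

View pics/w10.png

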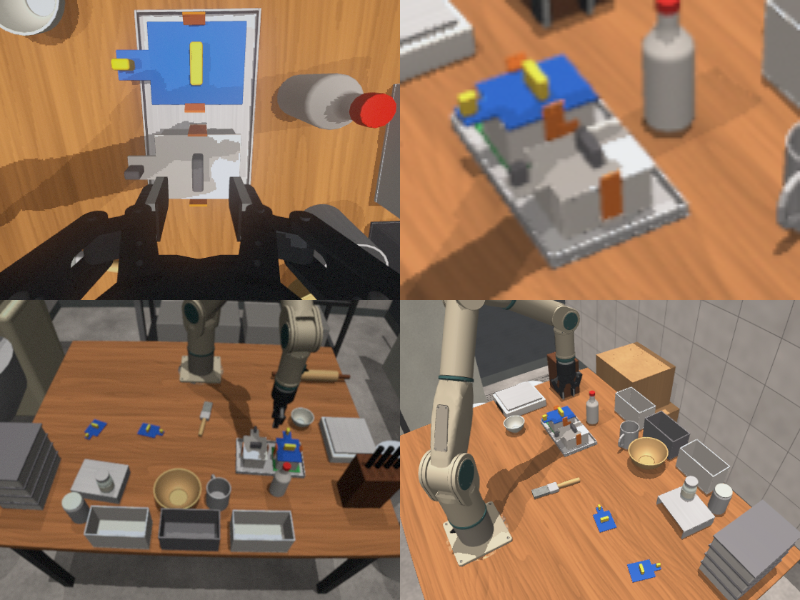

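```bash
python3 -c "
from workcell import workorder; print(workorder.finish_job())"
```

```text
the job is handed in; nothing more can be done
None
```

The job is done and handed in at 20.3 s; no verdict is reported.

**What I did:** I drew the blue lid about 125 mm out from under the shelf by its tab and let it lie flat. Then I took it by its middle handle and pressed it down on the tub. The wrist force rose to 33 N at the bottom of the press. Both orange hooks were over the plate, whose top was level at 65 mm. The tub came up with the lid, and I carried it to the tray, set it down with about 5 N showing at the wrist and let go.

**Last checks:**
- **Lid on the mat:** its top is level at 70 mm, which is 65 mm plus the mat's 5 mm.
- **Position:** the lid's centre is about (558.6, 358.2) mm and the mat's is (558.7, 359.4) mm. That is within about 1–2 mm, and the yaw is within about half a degree.
- **Surroundings:** the other tub, jar, jug, basket, bowl and spray bottle look unmoved in the pictures; I didn't measure them again. The gripper was touching nothing.

**What didn't go cleanly:**
- The tool was tilted about 1° at set-down, so one edge of the tub touched first before it settled flat.
- In the last picture the lid hid the mat, so the mat position is from the view just before placing. The final mat reading (93 green pixels) was unusable.
- The plate outline in that picture included part of the tab, so I took its centre along x from the far edge instead.

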